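Clear the comb and snap the cap onto the balm stick

TASK

The balm stick in the drawer's wooden stand has been left open: take the comb that lies across the stand and lay it flat and lengthwise on the cork mat in the drawer, letting go of it. Then fetch the stick's cap from the saucer and press it straight down onto the stick's neck until it clicks and is fully home against the shoulder, and keep pressing it down firmly after the click: finish like that, still holding the cap and pushing, without letting go. Leave the saucer, padlock, jar and tumbler where they stand.

Things in the scene. Friction and masses are not known exactly. Their poses are not given: they have to be found in the camera images.
- drawer: the pulled-out top drawer of a teak chest, fixed, an open tray 407 mm (x) by 600 mm (y) inside with walls 60 mm high (the front, toward the robot, 73 mm). Origin: on the inner floor, x = 0 lies 160 mm from the inner face of the front and 247 mm from the back; y = 0 is the middle. z up. The chest body begins behind the back, its top 85 mm above the drawer's floor
- stand: fixed wooden stand on the drawer floor, long in its x: a block 160 x 90 x 35 mm high, with an upright cheek at each end (at x = +-75 mm, 10 mm thick, 70 mm wide in y, top 78 mm above the drawer floor, 140 mm clear between them). The balm stick stands in the well in the middle of the block. Origin: centre of its underside
- balm_shoulder (a point): on the axis of the upright balm stick, at its shoulder, 47 mm above the drawer floor, 12 mm above the stand's block; z up. Tube below 30 mm in diameter; bare neck above 20 mm, straight for 11 mm, then tapering to 13 mm at its tip, 18 mm up. Four sprung beads 6 mm up make the click: the cap's rim meets them about 9 mm up, goes over with about 10 N, then the force drops, 4 to 6 mm up
- balm (a joint): how far the whole balm stick is pushed down into its well against a springy foam pad (m): 0 when free, at most 0.008; about 1 mm for each 3 N of push. The shoulder point sinks with it and it springs back up when let go
- cap: loose white plastic snap cap, a round cup standing mouth down on the saucer: 30 mm in diameter, 34 mm tall, 15 g. Origin: centre of its mouth (lower rim), z up to its closed top. Inside: a lip of 21.6 mm bore at the mouth, then 25.6 mm bore to a depth of 21 mm. Fully home, its rim rests on the balm stick's shoulder (rim and shoulder level)
- comb: loose purple wide-tooth comb, 190 mm long (x) by 42 mm wide (y) by 7 mm thick, 35 g, solid enough to grip across its width at the middle; at the start it lies flat on the tops of the stand's two cheeks, right over the balm stick. Origin: centre of its underside, z up
- mat: fixed cork mat on the drawer floor, 220 mm (x) by 90 mm (y) by 4 mm thick, empty at the start. Origin: centre of its underside
- saucer: loose white ceramic saucer on the drawer floor, 124 mm across, 18 mm tall at the rim, its flat inner floor 5 mm above its underside and about 76 mm across. Origin: centre of its underside. Leave where it is
- padlock: loose silver padlock lying flat behind the saucer, body 36 x 44 x 18 mm with a shackle. Origin: on its underside. Leave alone
- jar: loose small jar with a lid, 38 mm in diameter, 36 mm tall, in front of the saucer. Origin: centre of its underside. Leave alone
- tumbler: loose tall glass tumbler, 68 mm across the rim, 140 mm tall, upright on the bench to the left (+y) of the drawer. Origin: centre of its underside. Leave alone

How it is judged:
On the way, in this order (a step that is already met when the one before it is completed fails the run):
1. the comb lies flat and lengthwise on the cork mat, let go (x of comb in the frame of mat between -0.05 and 0.05 m and y of comb in the frame of mat between -0.03 and 0.03 m and z of comb in the frame of mat below 0.01 m and angle between comb's own z axis and vertical below 0.1 rad and angle between the x axis of comb and the x axis of mat, either way round below 0.3 rad and contact force between comb and the fingers below 0.05 N and linear speed of comb below 0.02 m/s), for 0.2 s.
2. the cap has clicked home on the balm stick (z of cap in the frame of balm_shoulder between -0.003 and 0.002 m and horizontal distance between cap and balm_shoulder below 0.003 m and angle between the z axis of cap and the z axis of balm_shoulder, either way round below 0.1 rad), for 0.2 s.
At the end, for the whole second after the job is handed in: Cap home: rim within 2 mm of the shoulder, centred within 3 mm, aligned within 0.1 rad, fingers still pushing it so that the stick is 1.2 mm or more down (4 N); comb flat on the mat, untouched, within 50 mm along and 30 mm across of its centre and 0.3 rad of its direction (all of step 2 and angle between cap's own z axis and vertical below 0.15 rad and value of joint balm above 0.0012 m and contact force between cap and the fingers above 1 N and x of comb in the frame of mat between -0.05 and 0.05 m and y of comb in the frame of mat between -0.03 and 0.03 m and z of comb in the frame of mat below 0.01 m and angle between comb's own z axis and vertical below 0.1 rad and angle between the x axis of comb and the x axis of mat, either way round below 0.3 rad and contact force between comb and the arm below 0.05 N); the arm keeps its last pose, push and grip.
It fails at once if the saucer was moved more than 40 mm (distance of saucer from where it was at the start of the episode above 0.04 m).
It fails at once if the padlock was moved more than 30 mm (distance of padlock from where it was at the start of the episode above 0.03 m).
It fails at once if the jar was moved more than 30 mm (distance of jar from where it was at the start of the episode above 0.03 m).
It fails at once if the tumbler was moved more than 30 mm or tipped (distance of tumbler from where it was at the start of the episode above 0.03 m or angle between tumbler's own z axis and vertical above 0.3 rad).
It also fails if it takes over 70 s, if anything falls off the work surface, if the arm or the gripper's body presses on something with over 40 N, if the wrist force passes 120 N, or if a joint passes its speed limit or range.

ROBOT

A 7-joint arm with a two-finger parallel gripper is mounted at the origin on the work surface. World frame = base frame: x ahead of the robot, y to its left, z up, the work surface at z = 0. Lengths are in m, angles in rad, forces in N, time in s.
With the tool pointing down it reaches from about 0.35 to 0.9 m from the base axis. Payload 8.1 kg.
Tool frame: the origin (TCP) lies between the finger pads; the fingertips stand 14 mm ahead of it and the grasp point (between the pads) lies 5 mm behind it (bot.tcp_to_tips is the distance from the TCP to the fingertips, in m); z points along the fingers, y is the direction in which the jaws open and shut (so a half turn about z gives the same grasp; the last joint's range is limited). The gripper opens to 85 mm and grips with 20 to 120 N. Pads are 22 mm wide; open, the fingers measure 114 mm over their backs; the gripper's body (76 mm by 85 mm) begins 54 mm behind the grasp point. The pads swing forward as they close: fully open they stand 13 mm farther back than shut.
Start: joints at [-1.405, 0.434, 0.025, 1.573, -0.012, 1.134, -0.075], TCP at [0.166, 0.603, 0.245] pointing down, gripper open.
Joint ranges: [-2.62, 2.62], [-0.44, 2.09], [-1.27, 1.32], [0.08, 2.57], [-1.32, 4.46], [0.12, 2], [-2.74, 2.74]. Speed limits (rad/s): [2.22, 2.22, 3.01, 3.01, 3.14, 3.14, 3.14].

INTERFACE

Orientations are given as a unit quaternion [x, y, z, w].
In Python, from station import sense, cams, bot gives the robot as it stands. The module is installed in compiled form; this text tells all that it offers.
- The arm moves only by the shell command python3 -m pendant 'ROWS'. ROWS is JSON, a list of rows, each a list of 3 entries, a list of its own where there are three numbers: the shift along the tool's x, y, z in cm, then the turn, a rotation vector about the tool's x, y, z in degrees, then the closure, from -1 (fully open) to 1 (shut). A call has 1 to 10 rows; each row is the pose to reach, as a shift and turn from the pose commanded when the call began, along the tool's axes at that moment; what a row does not reach only later rows make up. A row lasts 1/12 s, in which the tool goes at most 41.7 mm and 7.16 degrees, less where a joint would pass 70% of its speed; a pose out of reach is approached as far as the arm can. A call with a gripper value outside its range is refused whole. The fingers move at their own pace and stop on an object; the grip force is fixed at half the most. Time passes only in rows, so rows that repeat a pose let the fingers close. It gives the time, the measured TCP pose, the force and the opening at its end, in the units of the state.
- sense(): the state, without advancing time (a new reading comes with each control period).
- cams.grab_frame(name): name is "side" or "top"; returns a dict with "frame" (400x640x3 uint8, red, green, blue), "range_z" (400x640 float32, m along the optical axis (not along the pixel's ray), 0 where there is no reading), "fx", "fy", "cx", "cy" (pixels), "position" and "rotation" of the camera in the world. Camera axes: x right, y down, z forward; pixel columns grow to the right and rows downward; lengths in m; the calibration is good to about 2 mm. A picture is of the moment at which its call begins.
- bot.sign_off(): hands the job in, once; it reports no verdict.
Trained networks look in the newest picture that a camera, given by its name, has taken for a name from the list of things; names that differ only in an ending like _2 or _b are one class to them, and where a whole thing is asked for, a point or a joint stands for the part that bears it (a point fixed in the world has none). Each returns a list of dicts, best first, with "confidence" (0 to 1); they miss things now and then, are a little off and sometimes report something else, mostly with a low value. They report only what shows in the picture. A call takes as long as a camera call.
- cams.search_frame(thing, camera): "location" ([row, column] in pixels, amid what is visible of it).
- cams.spot_point(thing, camera): "location" ([row, column] in pixels: a listed point, or the origin of a listed thing).
The state is a dict: "clock": time; "joint_positions": joint angles; "qd": joint speeds; "effort": joint torques, N m; "eef_pos": TCP position; "tcp_rot": TCP orientation; "force": force on the tool from outside, world axes, zero at the start; "torque": the same for the moment, N m; "opening": finger opening in m.
Only numpy, scipy, OpenCV 4.12 (cv2) and the standard library are available. Lean on these libraries where they do the work, as an engineer would, in place of code of your own. Each camera call takes 0.05 s, during which the arm holds its last target.

## Working session

There is one attempt and no reset: what is moved stays moved. The work goes in short steps, Python scripts to look and compute and a shell command to move; the robot and the scene stay as the last step left them, time stands still between calls to the robot, and variables do not carry over. Pictures are saved under pics/ and viewed, and the job is handed in when it is done.

```bash
mkdir -p pics; cat > h.py <<'E'
from station import sense,cams,bot
import numpy as np,cv2
from scipy.spatial.transform import Rotation as R
def grab(n):
    return cams.grab_frame(n)
def rot(f):
    r=np.array(f["rotation"]); return r if r.shape==(3,3) else R.from_quat(r).as_matrix()
def cloud(f):
    z=f["range_z"]; v,u=np.mgrid[:400,:640]
    p=np.stack([(u-f["cx"])/f["fx"]*z,(v-f["cy"])/f["fy"]*z,z],-1)
    P=p@rot(f).T+np.array(f["position"]); P[z==0]=np.nan; return P
def save(f,n): cv2.imwrite(f"pics/{n}.png",f["frame"][:,:,::-1])
def ray(f,r,c,h):
    d=rot(f)@np.array([(c-f["cx"])/f["fx"],(r-f["cy"])/f["fy"],1]); o=np.array(f["position"]); return o+d*(h-o[2])/d[2]
E
python3 - <<'E'
from h import *
print(sense())
for n in("side","top"):
    f=grab(n);save(f,n+"0");P=cloud(f);np.save(n+"0.npy",P);print(n,f["position"],rot(f).round(3).tolist())
    for t in("drawer","stand","balm_shoulder","cap","comb","mat","saucer","padlock","jar","tumbler"):
        for fn in("spot_point","search_frame"):
            for d in getattr(cams,fn)(t,n)[:1]:
                r,c=[int(round(x)) for x in d["location"]]
                print(t,fn,r,c,round(d["confidence"],2),P[min(r,399),min(c,639)].round(3))
E
```

```text
{'clock': 0.0, 'joint_positions': array([-1.40459103,  0.43521447,  0.02495985,  1.57415216, -0.01160136,
        1.13397781, -0.075107  ]), 'qd': array([ 1.92918338e-03, -3.32738585e-04, -6.53759748e-04,  2.66199941e-05,
       -9.07018144e-04, -7.18622863e-04, -4.86379315e-04]), 'effort': array([-2.08742153e-03, -6.70465422e+01,  1.02393955e+00, -3.16205192e+01,
        1.54263672e-02,  1.26959893e-02, -2.18414453e-05]), 'eef_pos': array([0.16590013, 0.60205471, 0.24450979]), 'tcp_rot': array([ 1.34031058e-01,  9.90976806e-01, -8.02498710e-04, -3.85437500e-05]), 'force': array([ 0.35952466, -0.03203737,  0.0633796 ]), 'torque': array([ 0.03704773, -0.00300694,  0.01324537]), 'opening': 0.08555374418492041}
side [ 0.15191102 -0.28304076  0.64022209] [[0.725, -0.473, 0.5], [-0.688, -0.516, 0.509], [0.017, -0.714, -0.7]]
drawer spot_point 258 387 0.82 [ 0.578 -0.046  0.021]
drawer search_frame 222 458 0.6 [ 0.776 -0.088  0.015]
stand spot_point 210 320 0.96 [0.551 0.121 0.052]
stand search_frame 205 321 0.58 [0.565 0.133 0.049]
balm_shoulder spot_point 195 314 0.58 [0.563 0.153 0.066]
[... 1215 characters left out ...]
0.04   0.051]
cap search_frame 166 387 0.63 [ 0.608 -0.04   0.055]
comb spot_point 171 308 0.57 [0.595 0.152 0.049]
comb search_frame 164 313 0.67 [0.601 0.14  0.102]
mat spot_point 183 462 0.6 [ 0.574 -0.236  0.019]
mat search_frame 185 463 0.86 [ 0.569 -0.238  0.02 ]
saucer spot_point 178 389 0.85 [ 0.585 -0.051  0.019]
saucer search_frame 180 393 0.75 [ 0.581 -0.062  0.017]
padlock spot_point 140 377 0.84 [ 0.679 -0.02   0.036]
padlock search_frame 138 377 0.7 [ 0.684 -0.02   0.035]
jar spot_point 213 378 0.65 [ 0.494 -0.016  0.053]
jar search_frame 214 378 0.47 [ 0.492 -0.016  0.051]
tumbler spot_point 181 206 0.89 [0.563 0.385 0.086]
tumbler search_frame 174 191 0.65 [0.589 0.436 0.035]
```

View pics/side0.png

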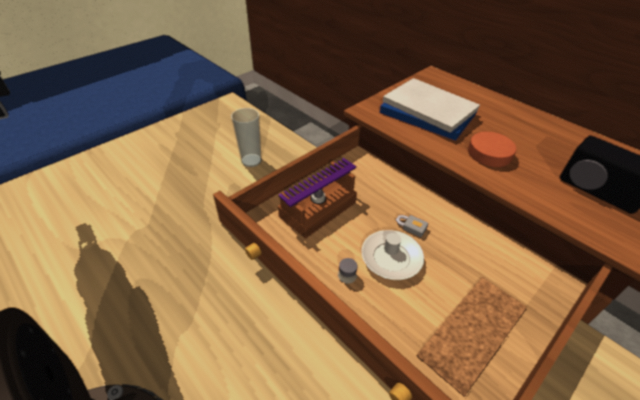

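View pics/top0.png

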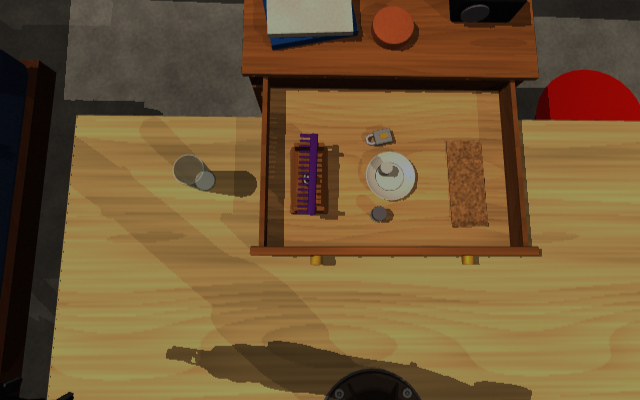

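```bash
python3 - <<'E'
from h import *
for n in("side","top"):
    P=np.load(n+"0.npy");x,y,z=P[...,0],P[...,1],P[...,2]
    fl=(abs(x-0.6)<.2)&(abs(y+.1)<.15)&(z>0)&(z<.03); print(n,"z hist",np.histogram(z[fl],bins=np.arange(0,.031,.002))[0])
    f=grab(n); 
    hsv=cv2.cvtColor(f["frame"],cv2.COLOR_RGB2HSV)
    m=(hsv[...,0]>120)&(hsv[...,0]<165)&(hsv[...,1]>60)&(z>.09)&(z<.115)
    q=P[m]; print("comb",m.sum(),np.median(q,0),cv2.minAreaRect((q[:,:2]*1000).astype(np.float32)),np.percentile(q[:,2],[5,50,95]))
    m=(abs(x-.595)<.04)&(abs(y+.045)<.04)&(z>.045)&(z<.07); q=P[m]; print("cap",len(q),q.mean(0) if len(q) else 0,cv2.minEnclosingCircle((q[:,:2]*1000).astype(np.float32)),np.percentile(q[:,2],[50,95,100]))
E
```

```text
side z hist [    0     0     0     0     0    17  1757 10113  4479  2466  1113   208
   341   369   268]
comb 955 [0.57618579 0.14793889 0.100078  ] ((836.4880981445312, 33.428863525390625), (347.1876525878906, 697.57666015625), 45.15336990356445) [0.09704065 0.100078   0.10230973]
cap 183 [ 0.60011466 -0.03705815  0.05323384] ((602.1863403320312, -35.271148681640625), 15.855412483215332) [0.05403258 0.05581519 0.05654768]
top z hist [   0    0    0    1   24  430 2948 5958 3910 1521  712  250  276  290
  211]
comb 955 [0.58069502 0.14667673 0.09926326] ((732.819091796875, -73.4732666015625), (411.7915344238281, 576.202880859375), 10.07667064666748) [0.09678161 0.09926326 0.10235034]
cap 129 [ 0.60389371 -0.03744603  0.05368637] ((604.3197631835938, -38.1158447265625), 15.329734802246094) [0.05395781 0.0564249  0.05851761]
```

The pictures show the comb over the stand (side ~ (319,180)), the cap in the saucer (side ~ (391,246)) and the mat empty on the right. The depth readings match the stated heights, with the floor at z≈0.015 and the comb top at ≈0.100.

```bash
python3 - <<'E'
from h import *
for n in("side","top"):
    P=np.load(n+"0.npy");x,y,z=P[...,0],P[...,1],P[...,2]
    f=grab(n); 
    hsv=cv2.cvtColor(f["frame"],cv2.COLOR_RGB2HSV)
    m=(hsv[...,0]>120)&(hsv[...,0]<165)&(hsv[...,1]>60)&(z>.09)&(z<.11)&(abs(x-.58)<.15)&(abs(y-.15)<.08)
    q=P[m]; print("comb",m.sum(),q.mean(0),cv2.minAreaRect((q[:,:2]*1000).astype(np.float32)))
    mm=(hsv[...,0]>120)&(hsv[...,0]<165)&(hsv[...,1]>60); vv,uu=np.where(mm&(abs(x-.58)<.2)&(abs(y-.15)<.15)); g=np.array([ray(f,a,b,.098)[:2] for a,b in zip(vv,uu)])*1000; print(" ray",cv2.minAreaRect(g.astype(np.float32)))
    # mat: brown-ish darker, lower brightness
    m=(abs(x-.58)<.16)&(abs(y+.24)<.09)&(z<.03)
    lum=cv2.GaussianBlur(f["frame"],(5,5),0).astype(float).sum(-1)
    t=cv2.threshold((lum[m]/3).astype(np.uint8),0,255,cv2.THRESH_OTSU)[0]
    mm=(m&(lum/3<t)).astype(np.uint8); k,l,s,c=cv2.connectedComponentsWithStats(mm); i=1+np.argmax(s[1:,4])
    vv,uu=np.where(l==i); g=np.array([ray(f,a,b,.019)[:2] for a,b in zip(vv,uu)])*1000; print("mat",len(g),g.mean(0),cv2.minAreaRect(g.astype(np.float32)))
    big=cv2.resize(f["frame"][110:230,250:420],None,fx=4.5,fy=4.5,interpolation=cv2.INTER_CUBIC); cv2.imwrite(f"pics/z_{n}.png",big[:600,:800,::-1])
    # tracks of drawer walls
E
```

```text
comb 910 [0.57256706 0.15069507 0.09974121] ((577.65869140625, 154.27859497070312), (41.45872116088867, 189.32676696777344), 88.29299926757812)
 ray ((577.8050537109375, 154.724853515625), (43.62812042236328, 190.4136962890625), 88.13478088378906)
mat 6967 [ 562.82971377 -252.14691683] ((572.970458984375, -265.2390441894531), (228.7749786376953, 133.07046508789062), 1.1532098054885864)
comb 931 [0.5794383  0.14875407 0.09929694] ((580.3291015625, 153.5178680419922), (41.06618118286133, 187.52342224121094), 88.13593292236328)
 ray ((580.3565063476562, 153.50143432617188), (41.027950286865234, 187.35848999023438), 88.11837005615234)
mat 3254 [ 574.60820679 -248.88328044] ((577.4413452148438, -264.7644958496094), (227.4411163330078, 131.99691772460938), 1.2402721643447876)
```

View pics/z_top.png

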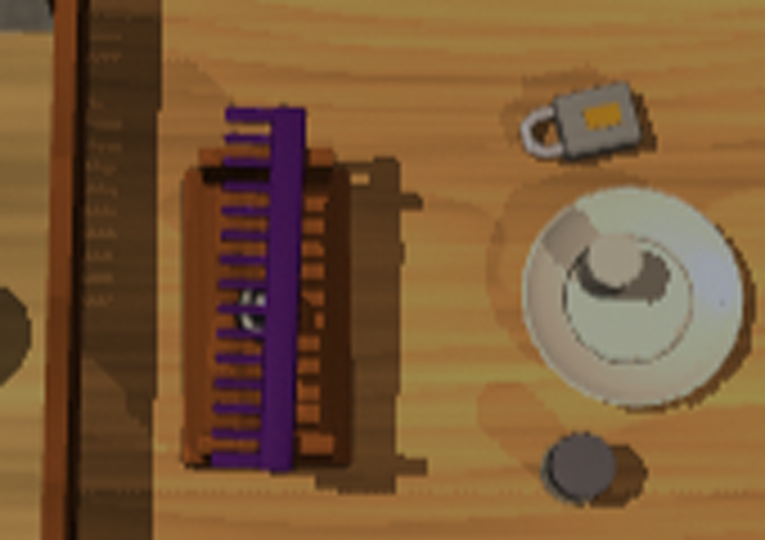

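View pics/z_side.png

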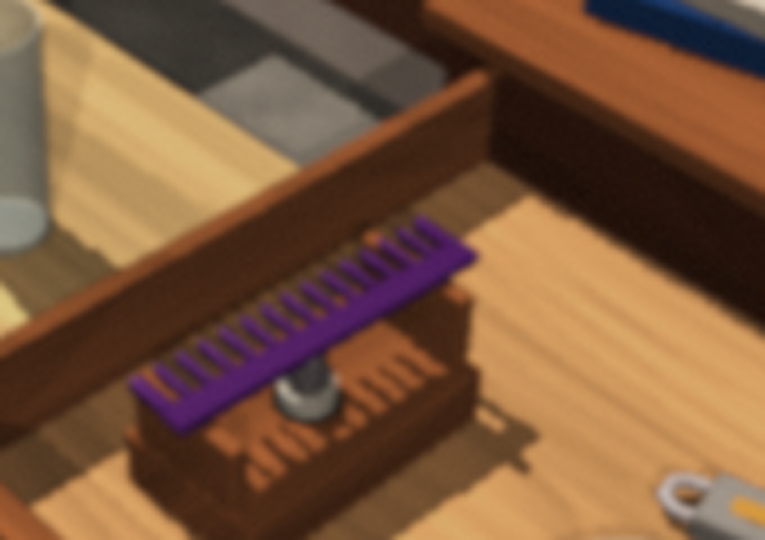

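```bash
cat >> h.py <<'E'
def plan(tx,ty,tz,yaw):  # yaw deg of tool y in world, tool down
    s=sense(); r=R.from_quat(s["tcp_rot"]); M=r.as_matrix()
    yy=np.array([np.cos(np.radians(yaw)),np.sin(np.radians(yaw)),0]); zz=np.array([0,0,-1.]); xx=np.cross(yy,zz)
    T=R.from_matrix(np.stack([xx,yy,zz],1)); d=np.array([tx,ty,tz])-s["eef_pos"]
    print("clock",round(s["clock"],2),"pos",s["eef_pos"].round(4),"F",s["force"].round(2),"op",round(s["opening"],4))
    print("shift cm",(r.inv().apply(d)*100).round(2),"turn deg",np.degrees((r.inv()*T).as_rotvec()).round(2))
E
python3 - <<'E'
from h import *
print(bot.tcp_to_tips)
f=grab("top")
for p in[(140,446),(140,481),(226,488),(228,453)]: print(ray(f,*p,.019).round(4))
cv2.imwrite("pics/mat.png",cv2.resize(f["frame"][125:245,420:520],None,fx=5,fy=5)[:,:,::-1])
plan(.5795,.1535,.2,88.1)
E
```

```text
0.014
[ 0.6855 -0.2011  0.019 ]
[ 0.6864 -0.2921  0.019 ]
[ 0.4659 -0.2952  0.019 ]
[ 0.4607 -0.2071  0.019 ]
clock 2.35 pos [0.166  0.6026 0.2453] F [0.01 0.11 0.51] op 0.0856
shift cm [-51.79 -32.31   4.53] turn deg [  0.    -0.   -13.51]
```

View pics/mat.png

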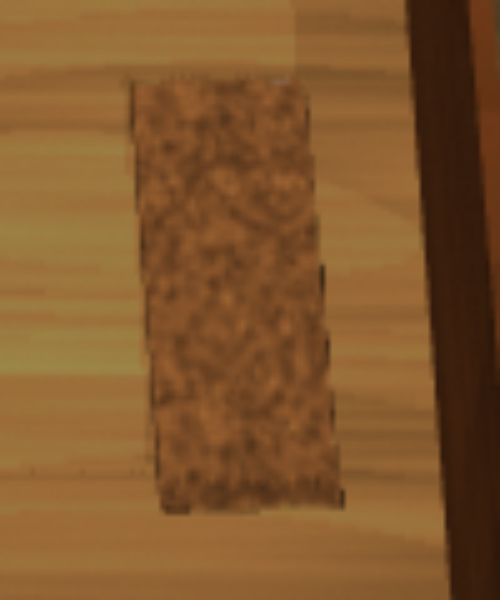

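The mat is clear: corners at about (446,140), (481,140), (488,226) and (453,228), which gives 225x90 mm and a centre of (0.575, -0.249).

```bash
python3 -m pendant '[[[-3,-2,0],[0,0,-1],-1],[[-6,-4,0],[0,0,-2],-1],[[-10,-6.3,0],[0,0,-3],-1],[[-14,-8.8,0],[0,0,-4],-1],[[-18,-11.3,0],[0,0,-5],-1],[[-22,-13.8,0],[0,0,-6],-1],[[-26,-16.2,0],[0,0,-7],-1],[[-29,-18.1,0],[0,0,-8],-1],[[-32,-20,0],[0,0,-9],-1],[[-34,-21.2,0],[0,0,-10],-1]]'; python3 -c "
from h import *
plan(.5795,.1535,.2,88.1)"
```

```text
clock: 3.18
eef_pos: [0.4391, 0.3054, 0.2456]
tcp_rot: [0.047, 0.999, 0.0, 0.0]
force: [1.2, 0.6, -0.1]
opening: 0.0856
clock 3.18 pos [0.4391 0.3054 0.2456] F [ 1.21  0.64 -0.07] op 0.0856
shift cm [-15.41 -13.8    4.57] turn deg [ 0.01  0.04 -3.52]
```

```bash
python3 -m pendant '[[[-2.3,-2,0],[0,0,-1],-1],[[-4.7,-4.2,0.5],[0,0,-2],-1],[[-7,-6.3,1],[0,0,-3],-1],[[-9.5,-8.5,2],[0,0,-3.5],-1],[[-12,-10.7,3],[0,0,-3.5],-1],[[-14.3,-12.6,4],[0,0,-3.5],-1],[[-15.4,-13.8,4.5],[0,0,-3.5],-1],[[-15.4,-13.8,4.5],[0,0,-3.5],-1]]'; python3 -c "
from h import *
f=grab('side');save(f,'a1')
plan(.5795,.1535,.101,88.1)"
```

```text
clock: 3.85
eef_pos: [0.5797, 0.1509, 0.199]
tcp_rot: [0.02, 1.0, -0.002, -0.0]
force: [-0.8, -0.8, 0.1]
opening: 0.0853
clock 3.9 pos [0.5785 0.1535 0.1996] F [-0.6   0.83  0.73] op 0.0854
shift cm [-0.1   0.02  9.86] turn deg [-0.08 -0.04 -0.23]
```

View pics/a1.png

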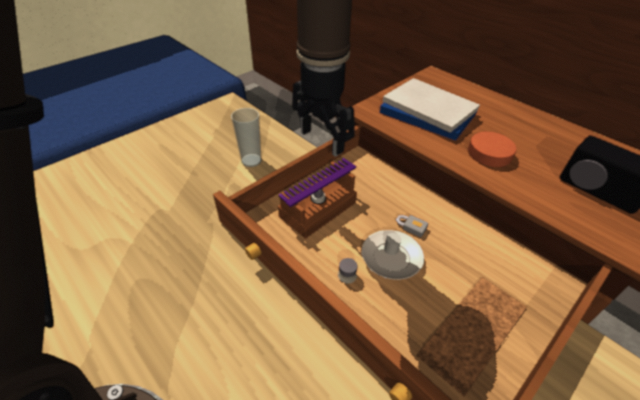

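The gripper hovers above the comb with the jaws across its width. Next I descend and close.

```bash
python3 -m pendant '[[[0,0,2.5],[0,0,0],-1],[[0,0,5],[0,0,0],-1],[[0,0,7.5],[0,0,0],-1],[[0,0,9],[0,0,0],-1],[[0,0,9.9],[0,0,0],-1],[[0,0,9.9],[0,0,0],0.2],[[0,0,9.9],[0,0,0],1],[[0,0,9.9],[0,0,0],1],[[0,0,9.9],[0,0,0],1],[[0,0,9.9],[0,0,0],1]]';python3 -m pendant '[[[0,0,0],[0,0,0],1],[[0,0,0],[0,0,0],1],[[0,0,0],[0,0,0],1]]'; python3 -c "
from h import *
f=grab('side');cv2.imwrite('pics/a2.png',cv2.resize(f['frame'][100:240,220:400],None,fx=4,fy=4)[:,:,::-1])"
```

```text
clock: 4.73
eef_pos: [0.5787, 0.1565, 0.1031]
tcp_rot: [0.017, 1.0, 0.001, 0.001]
force: [-1.4, 0.1, 6.1]
opening: 0.0405
clock: 4.98
eef_pos: [0.5787, 0.1565, 0.1031]
tcp_rot: [0.017, 1.0, 0.001, 0.001]
force: [-0.7, -0.4, 4.7]
opening: 0.0403
```

View pics/a2.png

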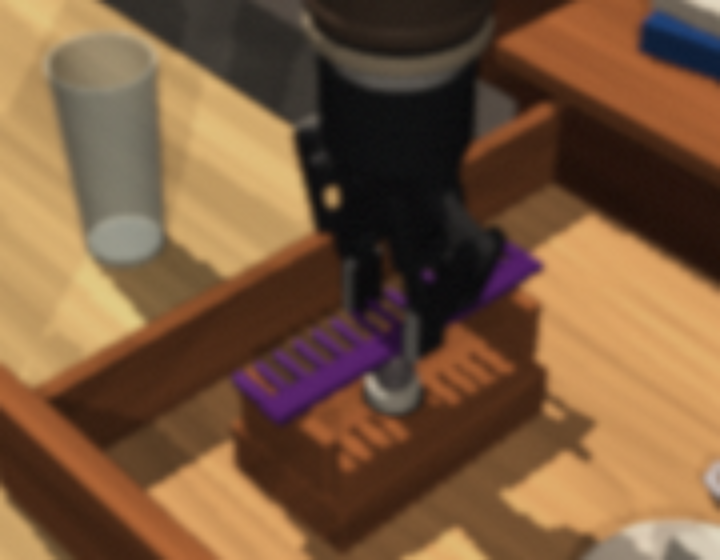

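The comb is held, with the opening at 40 mm matching its width. I'll lift it and look.

```bash
python3 -m pendant '[[[0,0,-1],[0,0,0],1],[[0,0,-3],[0,0,0],1],[[0,0,-5],[0,0,0],1],[[0,0,-7],[0,0,0],1],[[0,0,-9],[0,0,0],1],[[0,0,-10],[0,0,0],1],[[0,0,-10],[0,0,0],1],[[0,0,-10],[0,0,0],1]]'; python3 - <<'E'
from h import *
for n in("side","top"):
    f=grab(n);P=cloud(f); x,y,z=P[...,0],P[...,1],P[...,2]
    cv2.imwrite(f'pics/a3{n}.png',cv2.resize(f['frame'][60:220,220:420],None,fx=4,fy=3.7)[:,:,::-1])
    hsv=cv2.cvtColor(f["frame"],cv2.COLOR_RGB2HSV)
    m=(hsv[...,0]>120)&(hsv[...,0]<165)&(hsv[...,1]>60)&(z>.15)&(z<.25)&(abs(x-.58)<.15)&(abs(y-.15)<.08)
    q=P[m]; print(n,len(q),q.mean(0),cv2.minAreaRect((q[:,:2]*1000).astype(np.float32)))
    A=np.c_[q[:,:2],np.ones(len(q))]; print(np.linalg.lstsq(A,q[:,2],rcond=None)[0])
    for t in("balm_shoulder",):
      for d in cams.spot_point(t,n)[:1]: r,c=d["location"]; print(t,d["confidence"],ray(f,r,c,.062).round(4))
plan(.575,-.249,.2,91.2)
E
```

```text
clock: 5.7
eef_pos: [0.5779, 0.1561, 0.2018]
tcp_rot: [0.017, 1.0, 0.0, 0.001]
force: [-0.4, 0.1, -0.6]
opening: 0.04
side 735 [0.56241709 0.14734965 0.19996663] ((576.9959106445312, 140.87611389160156), (75.08147430419922, 190.64950561523438), 83.04872131347656)
[-0.01434241 -0.33378827  0.25721664]
balm_shoulder 0.72 [0.5688 0.155  0.062 ]
top 0 [nan nan nan] ((0.0, 0.0), (0.0, 0.0), 0.0)
[0. 0. 0.]
clock 5.9 pos [0.5771 0.1558 0.2   ] F [ 0.09  0.09 -0.88] op 0.0404
shift cm [-1.140e+00 -4.047e+01  3.000e-02] turn deg [-0.04 -0.12 -3.1 ]<stdin>:7: RuntimeWarning: Mean of empty slice.
  ret = um.true_divide(
```

View pics/a3side.png

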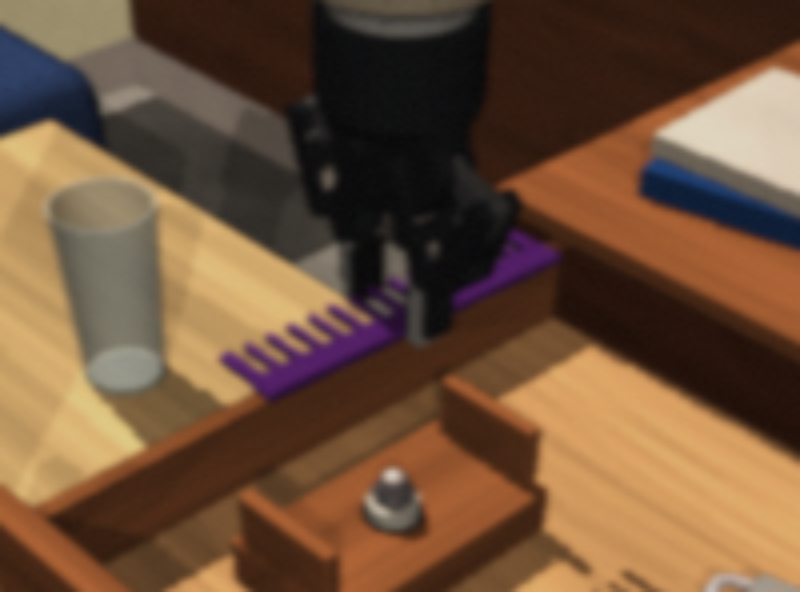

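View pics/a3top.png

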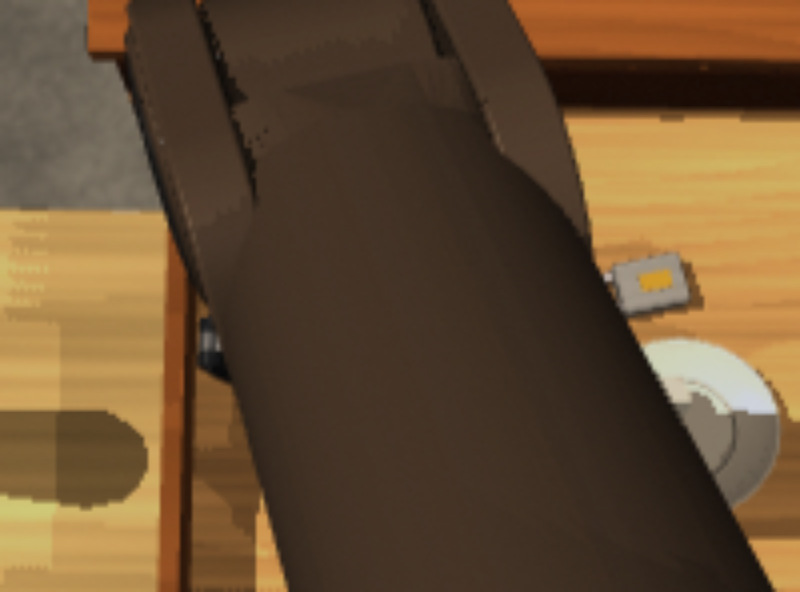

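The comb is up and the stand with the balm stick is clear. I'll check the comb's tilt more cleanly before moving on.

```bash
python3 - <<'E'
from h import *
f=grab("side");P=cloud(f); x,y,z=P[...,0],P[...,1],P[...,2]
hsv=cv2.cvtColor(f["frame"],cv2.COLOR_RGB2HSV)
m=(hsv[...,0]>128)&(hsv[...,0]<160)&(hsv[...,1]>120)&(z>.17)&(z<.23)
m=cv2.erode(m.astype(np.uint8),np.ones((2,2)))>0
q=P[m]; print(len(q),q.mean(0),cv2.minAreaRect((q[:,:2]*1000).astype(np.float32)))
for k in range(4):
    A=np.c_[q[:,:2]-[.577,.156],np.ones(len(q))]; s=np.linalg.lstsq(A,q[:,2],rcond=None)[0]; e=abs(A@s-q[:,2]); q=q[e<2.0*e.std()+.002]
print(s,e.mean(),len(q))
# gripper tips lowest dark points
d=(f["frame"].max(-1)<110)&(abs(x-.577)<.04)&(abs(y-.156)<.07)&(z<.25)&(z>.15); print("finger low z",np.percentile(z[d],[0,1,3,5]))
E
```

```text
396 [0.56643886 0.14208905 0.19666873] ((574.702392578125, 154.9768829345703), (40.193077087402344, 183.83233642578125), 88.24518585205078)
[-0.0036788   0.05143323  0.19744787] 0.00098639269383283 386
finger low z [0.18755761 0.1903689  0.19269902 0.19384657]
```

```bash
python3 -m pendant '[[[0,-2,0],[0,0,0],1],[[-0.1,-5,0],[0,0,-0.5],1],[[-0.2,-9,0],[0,0,-1],1],[[-0.4,-13,0],[0,0,-1],1],[[-0.5,-17,0],[0,0,-1.5],1],[[-0.7,-21,0],[0,0,-2],1],[[-0.8,-25,0],[0,0,-2.5],1],[[-1,-29,0],[0,0,-3],1],[[-1.2,-33,0],[0,0,-3],1],[[-1.4,-36,0],[0,0,-3],1]]'; python3 -c "
from h import *
plan(.577,-.248,.2,91.2)"
```

```text
clock: 6.78
eef_pos: [0.5787, -0.2085, 0.2007]
tcp_rot: [-0.008, 1.0, -0.001, -0.001]
force: [-0.1, -0.6, -0.9]
opening: 0.0402
clock 6.78 pos [ 0.5787 -0.2085  0.2007] F [-0.05 -0.64 -0.87] op 0.0402
shift cm [ 0.23 -3.95  0.07] turn deg [-0.07 -0.07 -0.26]
```

```bash
python3 -m pendant '[[[0.1,-2,0],[0,0,0],1],[[0.2,-3.5,2],[0,0,-0.2],1],[[0.2,-4,5],[0,0,-0.2],1],[[0.2,-4,8],[0,0,-0.2],1],[[0.2,-4,11],[0,0,-0.2],1],[[0.2,-4,13.5],[0,0,-0.2],1],[[0.2,-4,14.5],[0,0,-0.2],1],[[0.2,-4,14.5],[0,0,-0.2],1],[[0.2,-4,14.5],[0,0,-0.2],1]]'; python3 - <<'E'
from h import *
plan(.577,-.248,.035,91.2)
f=grab("side");cv2.imwrite(f'pics/a4.png',cv2.resize(f['frame'][200:400,360:600],None,fx=3.3,fy=3)[:,:,::-1])
P=cloud(f); x,y,z=P[...,0],P[...,1],P[...,2]
hsv=cv2.cvtColor(f["frame"],cv2.COLOR_RGB2HSV)
m=(hsv[...,0]>128)&(hsv[...,0]<160)&(hsv[...,1]>120)&(z<.2)&(x>.3)
q=P[m]; print(len(q),q.mean(0),cv2.minAreaRect((q[:,:2]*1000).astype(np.float32)))
E
```

```text
clock: 7.53
eef_pos: [0.5786, -0.2445, 0.0564]
tcp_rot: [-0.011, 1.0, 0.0, -0.0]
force: [-1.2, -0.5, -0.1]
opening: 0.0402
clock 7.53 pos [ 0.5786 -0.2445  0.0564] F [-1.21 -0.51 -0.12] op 0.0402
shift cm [ 0.16 -0.35  2.14] turn deg [ 0.01 -0.04  0.09]
1172 [ 0.54317981 -0.24921172  0.05471087] ((550.2880249023438, -244.6111602783203), (134.4092559814453, 41.57059860229492), 1.7706490755081177)
```

View pics/a4.png

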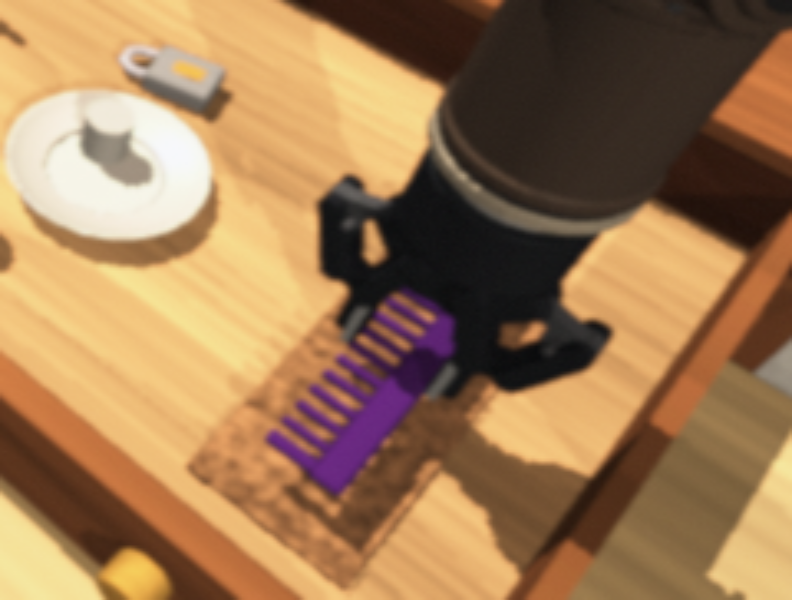

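The comb sits centred over the mat, parallel to it and about 30 mm up. I'll lower and release.

```bash
python3 -m pendant '[[[0.1,-0.1,1],[0,0,0],1],[[0.1,-0.3,1.8],[0,0,0],1],[[0.1,-0.3,2.1],[0,0,0],1],[[0.1,-0.3,2.1],[0,0,0],1],[[0.1,-0.3,2.1],[0,0,0],1],[[0.1,-0.3,2.1],[0,0,0],1]]'; python3 -m pendant '[[[0,0,0],[0,0,0],0.2],[[0,0,0],[0,0,0],-0.3],[[0,0,0],[0,0,0],-1],[[0,0,0],[0,0,0],-1],[[0,0,0],[0,0,0],-1],[[0,0,0],[0,0,0],-1],[[0,0,0],[0,0,0],-1]]'
```

```text
clock: 8.08
eef_pos: [0.5778, -0.2474, 0.0355]
tcp_rot: [-0.011, 1.0, -0.0, 0.0]
force: [0.5, -0.3, 0.5]
opening: 0.0402
clock: 8.67
eef_pos: [0.5777, -0.2473, 0.0353]
tcp_rot: [-0.011, 1.0, 0.0, 0.0]
force: [-0.2, 0.2, -0.6]
opening: 0.0852
```

Lift, then check the comb.

```bash
python3 -m pendant '[[[0,0,-1],[0,0,0],-1],[[0,0,-3],[0,0,0],-1],[[0,0,-6],[0,0,0],-1],[[0,0,-10],[0,0,0],-1],[[0,0,-14],[0,0,0],-1],[[0,2,-16],[0,0,0],-1],[[0,4,-17],[0,0,0],-1],[[0,6,-17],[0,0,0],-1],[[0,8,-17],[0,0,0],-1],[[0,9,-17],[0,0,0],-1]]'; python3 - <<'E'
from h import *
f=grab("side");save(f,"a5")
P=cloud(f); x,y,z=P[...,0],P[...,1],P[...,2]
hsv=cv2.cvtColor(f["frame"],cv2.COLOR_RGB2HSV)
m=(hsv[...,0]>128)&(hsv[...,0]<160)&(hsv[...,1]>120)&(z<.2)&(x>.3)
q=P[m]; print(len(q),q.mean(0),np.percentile(q[:,2],[5,95]),cv2.minAreaRect((q[:,:2]*1000).astype(np.float32)))
for t in("balm_shoulder","cap","saucer","stand"):
  for d in cams.spot_point(t,"side")[:2]: r,c=d["location"]; print(t,round(d["confidence"],2),r,c)
E
```

```text
clock: 9.5
eef_pos: [0.5758, -0.1545, 0.2064]
tcp_rot: [-0.013, 1.0, 0.001, 0.001]
force: [0.3, 0.7, 0.5]
opening: 0.0855
1601 [ 0.57081921 -0.25168673  0.0257077 ] [0.02328815 0.02752435] ((721.6607666015625, -253.71791076660156), (52.54898452758789, 477.132080078125), 87.20315551757812)
balm_shoulder 0.68 195.6 317.6
cap 0.71 250.7 390.6
saucer 0.88 257.1 391.2
stand 0.89 210.3 320.1
```

View pics/a5.png

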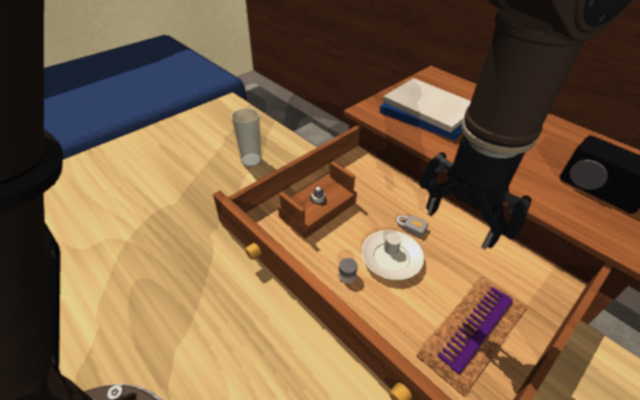

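The comb lies flat on the mat (top at z≈0.026) and is let go. Next I measure the cap and the balm neck.

```bash
python3 - <<'E'
from h import *
for n in("side","top"):
    f=grab(n);P=cloud(f);x,y,z=P[...,0],P[...,1],P[...,2]
    if n=="top": save(f,"b_top")
    for nm,(cx,cy),zl,zh in(("cap",(.602,-.038),.045,.062),("balmtip",(.573,.152),.070,.09),("cheeks/stand",(.573,.152),.088,.1),("block",(.573,.152),.044,.054)):
        w=.03 if "/" not in nm and nm!="block" else .1
        m=(abs(x-cx)<w)&(abs(y-cy)<min(w,.06))&(z>zl)&(z<zh); q=P[m]
        if len(q)<4: print(n,nm,len(q));continue
        print(n,nm,len(q),q.mean(0).round(4),"circ",cv2.minEnclosingCircle((q[:,:2]*1000).astype(np.float32)),"rect",cv2.minAreaRect((q[:,:2]*1000).astype(np.float32)),q[:,2].max().round(4))
    for t,h in(("cap",.02),("balm_shoulder",.062),("saucer",.015),("stand",.015)):
      for d in cams.spot_point(t,n)[:1]: r,c=d["location"]; print(t,round(d["confidence"],2),ray(f,r,c,h).round(4))
    r0,c0=(170,290) if n=="side" else(150,290)
    cv2.imwrite(f"pics/b_z{n}.png",cv2.resize(f["frame"][r0:r0+100,c0:c0+133],None,fx=6,fy=6,interpolation=cv2.INTER_CUBIC)[:,:,::-1])
E
```

```text
side cap 179 [ 0.6004 -0.0369  0.0532] circ ((602.903076171875, -35.39719772338867), 16.211275100708008) rect ((602.0687866210938, -36.032630920410156), (29.20722198486328, 30.55834197998047), 87.5072250366211) 0.0574
side balmtip 68 [0.5695 0.1486 0.0768] circ ((571.2110595703125, 149.9276580810547), 11.34991455078125) rect ((571.572509765625, 151.05874633789062), (17.1275691986084, 18.953330993652344), 3.9596495628356934) 0.0835
side cheeks/stand 282 [0.5651 0.1503 0.0925] circ ((571.836181640625, 151.81365966796875), 86.64213562011719) rect ((572.5891723632812, 150.7894287109375), (161.49794006347656, 70.58842468261719), 1.1271717548370361) 0.0962
side block 1617 [0.5747 0.1439 0.0503] circ ((571.9563598632812, 151.63751220703125), 90.55045318603516) rect ((571.6593017578125, 150.50901794433594), (160.91481018066406, 91.57572174072266), 0.27705618739128113) 0.0539
cap 0.71 [ 0.6013 -0.0383  0.02  ]
balm_shoulder 0.73 [0.5673 0.147  0.062 ]
saucer 0.56 [ 0.5934 -0.0466  0.015 ]
stand 0.92 [0.5731 0.156  0.015 ]
top cap 129 [ 0.6039 -0.0373  0.0537] circ ((604.5921630859375, -38.033
[... 249 characters left out ...]
3) rect ((574.6929931640625, 149.25328063964844), (18.855113983154297, 17.17147445678711), 89.9320297241211) 0.0853
top cheeks/stand 253 [0.5757 0.1494 0.0925] circ ((574.4705810546875, 149.64312744140625), 85.5857162475586) rect ((574.7985229492188, 149.682373046875), (158.40167236328125, 68.21514129638672), 0.7061831951141357) 0.0984
top block 1999 [0.5765 0.1491 0.0498] circ ((574.2249145507812, 148.63925170898438), 89.53762817382812) rect ((574.02978515625, 148.89886474609375), (157.28955078125, 88.0859603881836), 0.46708670258522034) 0.0539
cap 0.71 [ 0.608  -0.0538  0.02  ]
balm_shoulder 0.71 [0.5794 0.1454 0.062 ]
saucer 0.56 [ 0.5846 -0.055   0.015 ]
stand 0.61 [0.5756 0.1524 0.015 ]
```

View pics/b_zside.png

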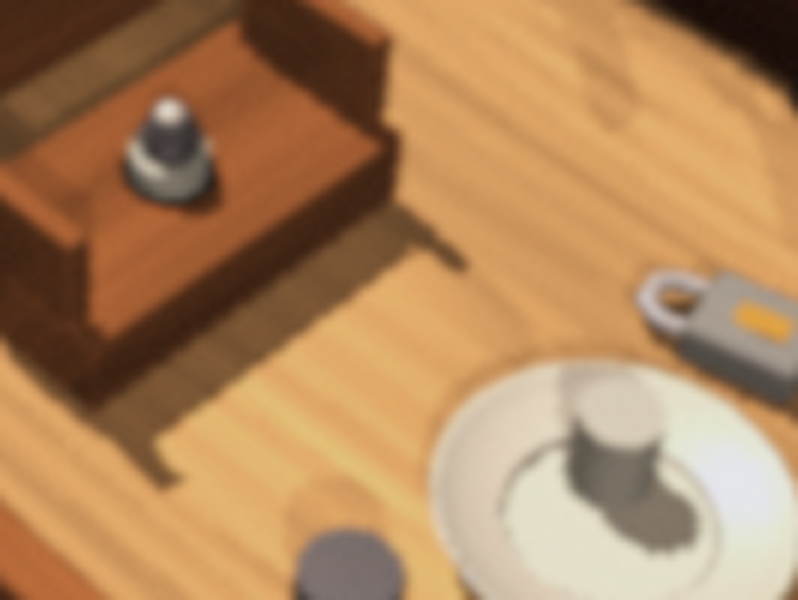

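View pics/b_ztop.png

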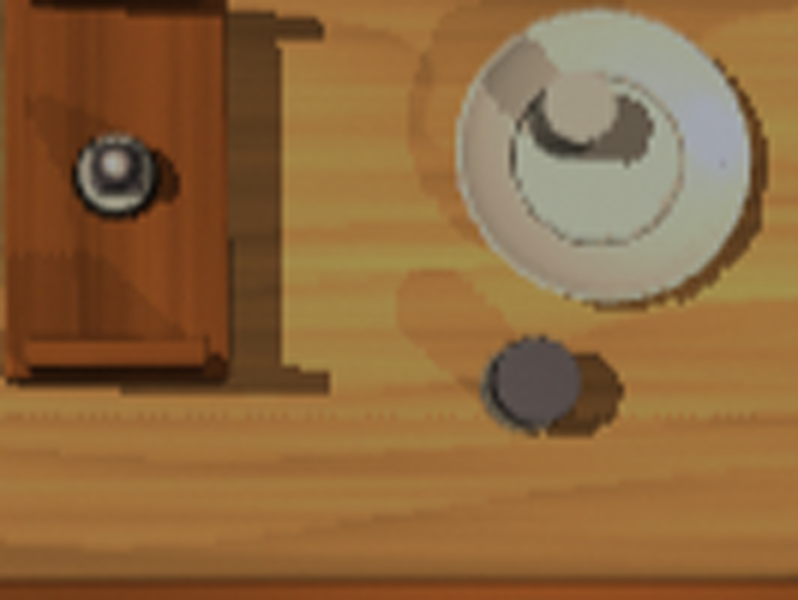

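The cap is at about (0.603, -0.037) with its top at 0.054, and the balm axis is at about (0.5735, 0.150). Both cameras agree to within 2-3 mm, and the sizes match.

```bash
python3 -c "
from h import *
print(sense()['joint_positions'].round(2))
plan(.6034,-.0368,.12,120)"
```

```text
[ 0.    0.43  0.25  1.71 -0.12  1.02  1.88]
clock 10.25 pos [ 0.5756 -0.1575  0.2052] F [-0.18  0.08 -0.84] op 0.0855
shift cm [-3.05 12.01  8.52] turn deg [  0.    -0.   -28.71]
```

```bash
python3 -m pendant '[[[-0.3,1.5,0],[0,0,-4],-1],[[-0.7,3.5,0],[0,0,-9],-1],[[-1.2,5.5,1],[0,0,-14],-1],[[-1.7,7.5,2.5],[0,0,-19],-1],[[-2.2,9.5,4],[0,0,-24],-0.7],[[-2.7,11,5.5],[0,0,-28.7],-0.3],[[-3,12,7],[0,0,-28.7],-0.1],[[-3,12,8],[0,0,-28.7],-0.1],[[-3,12,8.5],[0,0,-28.7],-0.1],[[-3,12,8.5],[0,0,-28.7],-0.1]]'; python3 - <<'E'
from h import *
print(sense()['joint_positions'].round(2))
plan(.6034,-.0368,.047,120)
f=grab("side");cv2.imwrite("pics/c1.png",cv2.resize(f["frame"][150:300,300:500],None,fx=4,fy=4)[:,:,::-1])
E
```

```text
clock: 11.08
eef_pos: [0.602, -0.038, 0.1193]
tcp_rot: [-0.258, 0.966, -0.0, -0.001]
force: [-0.2, -0.6, -0.6]
opening: 0.0467
[-0.09  0.53  0.09  1.77 -0.06  0.85  2.12]
clock 11.08 pos [ 0.602  -0.038   0.1193] F [-0.22 -0.59 -0.63] op 0.0467
shift cm [-0.2   0.03  7.23] turn deg [ 0.02 -0.13 -0.09]
```

View pics/c1.png

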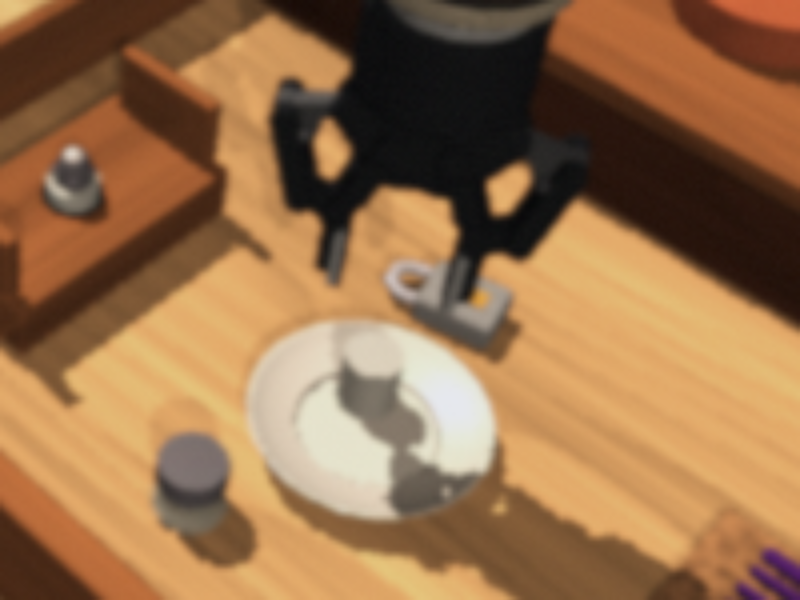

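The open jaws straddle the cap. Descend and close.

```bash
python3 -m pendant '[[[-0.1,0,2],[0,0,0],-0.1],[[-0.1,0,4],[0,0,0],-0.1],[[-0.1,0,6],[0,0,0],-0.1],[[-0.1,0,7],[0,0,0],-0.1],[[-0.1,0,7.1],[0,0,0],-0.1],[[-0.1,0,7.1],[0,0,0],-0.1],[[-0.1,0,7.1],[0,0,0],-0.1]]'; python3 - <<'E'
from h import *
plan(.6034,-.0368,.047,120)
f=grab("side");cv2.imwrite("pics/c2.png",cv2.resize(f["frame"][190:290,330:463],None,fx=6,fy=6)[:,:,::-1])
E
```

```text
clock: 11.72
eef_pos: [0.6046, -0.0367, 0.0506]
tcp_rot: [-0.258, 0.966, -0.0, 0.001]
force: [0.6, 0.1, 0.7]
opening: 0.0471
clock 11.72 pos [ 0.6046 -0.0367  0.0506] F [0.62 0.12 0.66] op 0.0471
shift cm [0.11 0.05 0.36] turn deg [-0.06  0.08 -0.04]
```

View pics/c2.png

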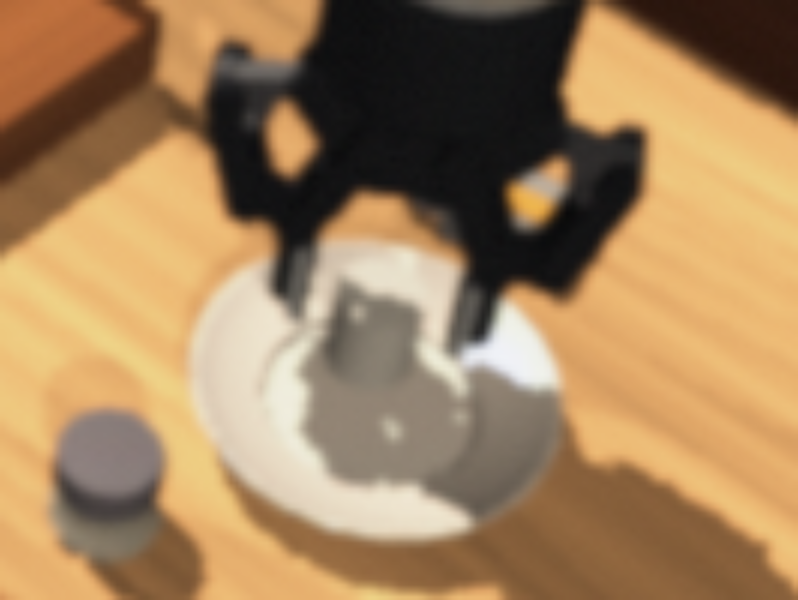

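```bash
python3 -m pendant '[[[0,0,0.3],[0,0,0],-0.1],[[0,0,0.3],[0,0,0],0],[[0,0,0.3],[0,0,0],0.1],[[0,0,0.3],[0,0,0],0.2],[[0,0,0.3],[0,0,0],0.4],[[0,0,0.3],[0,0,0],1],[[0,0,0.3],[0,0,0],1],[[0,0,0.3],[0,0,0],1],[[0,0,0.3],[0,0,0],1],[[0,0,0.3],[0,0,0],1]]'; python3 - <<'E'
from h import *
plan(.6034,-.0368,.15,120)
f=grab("side");cv2.imwrite("pics/c3.png",cv2.resize(f["frame"][190:290,330:463],None,fx=6,fy=6)[:,:,::-1])
E
```

```text
clock: 12.6
eef_pos: [0.6039, -0.0362, 0.0468]
tcp_rot: [-0.259, 0.966, -0.0, 0.0]
force: [-1.3, -0.2, 6.1]
opening: 0.0284
clock 12.6 pos [ 0.6039 -0.0362  0.0468] F [-1.3  -0.18  6.14] op 0.0284
shift cm [  0.07  -0.02 -10.32] turn deg [-0.01  0.03 -0.01]
```

View pics/c3.png

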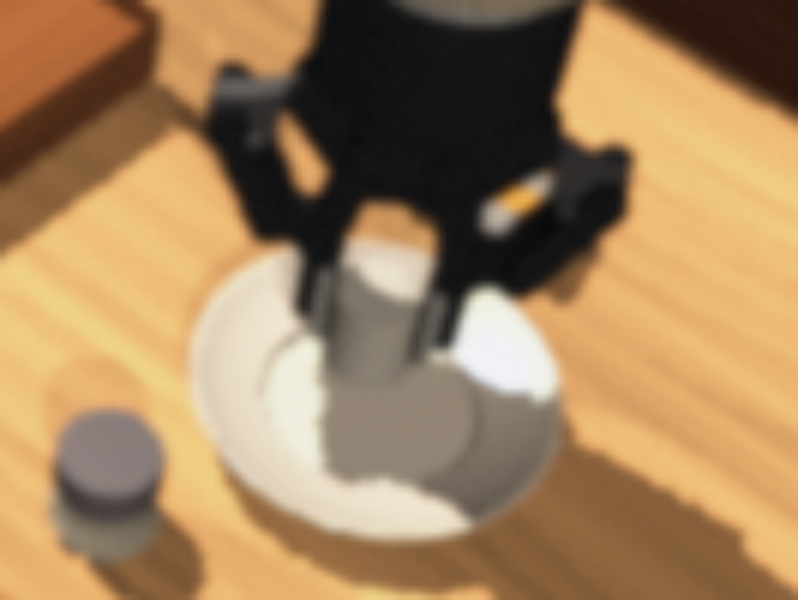

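The cap is gripped upright, well down on its sides. Lift.

```bash
python3 -m pendant '[[[0,0,-1],[0,0,0],1],[[0,0,-3],[0,0,0],1],[[0,0,-5],[0,0,0],1],[[0,0,-7.5],[0,0,0],1],[[0,0,-9.5],[0,0,0],1],[[0,0,-10.5],[0,0,0],1],[[0,0,-10.5],[0,0,0],1]]'; python3 - <<'E'
from h import *
plan(.5735,.150,.13,120)
f=grab("side");cv2.imwrite("pics/c4.png",cv2.resize(f["frame"][150:290,290:476],None,fx=4.2,fy=4.2)[:,:,::-1])
E
```

```text
clock: 13.23
eef_pos: [0.6052, -0.0363, 0.1541]
tcp_rot: [-0.259, 0.966, -0.001, 0.002]
force: [-0.3, -0.2, -0.4]
opening: 0.0282
clock 13.23 pos [ 0.6052 -0.0363  0.1541] F [-0.34 -0.19 -0.36] op 0.0282
shift cm [-6.55 17.73  2.39] turn deg [-0.12  0.23 -0.01]
```

View pics/c4.png

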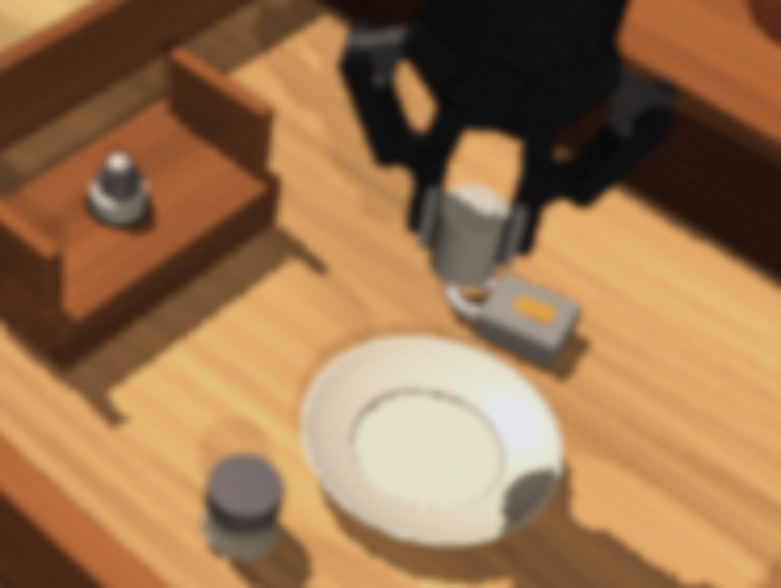

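The cap is held upright and the saucer hasn't moved. I'll go over the stick.

```bash
python3 -m pendant '[[[-0.7,2,0],[0,0,0],1],[[-1.9,5,0],[0,0,0],1],[[-3,8,0],[0,0,0],1],[[-4.1,11,0],[0,0,0],1],[[-5.2,14,0.5],[0,0,0],1],[[-6.1,16.5,1],[0,0,0],1],[[-6.5,17.7,1.4],[0,0,0],1],[[-6.5,17.7,1.8],[0,0,0],1],[[-6.5,17.7,1.8],[0,0,0],1],[[-6.5,17.7,1.8],[0,0,0],1]]'; python3 - <<'E'
from h import *
plan(.5735,.150,.12,120)
for n in("side","top"):
    f=grab(n);save(f,"d1"+n);P=cloud(f);x,y,z=P[...,0],P[...,1],P[...,2]
    r0=110 if n=="side" else 130
    cv2.imwrite(f"pics/d1z{n}.png",cv2.resize(f["frame"][r0:r0+100,250:383],None,fx=6,fy=6)[:,:,::-1])
    for t in("balm_shoulder","cap"):
      for d in cams.spot_point(t,n)[:1]: r,c=d["location"]; print(t,round(d["confidence"],2),r,c)
E
```

```text
clock: 14.12
eef_pos: [0.5715, 0.1473, 0.1324]
tcp_rot: [-0.258, 0.966, -0.001, -0.001]
force: [0.6, 0.0, 0.3]
opening: 0.0282
clock 14.12 pos [0.5715 0.1473 0.1324] F [0.65 0.   0.31] op 0.0282
shift cm [-0.31  0.14  1.24] turn deg [-0.05 -0.11 -0.12]
balm_shoulder 0.67 196.0 317.0
cap 0.68 181.2 319.0
```

View pics/d1zside.png

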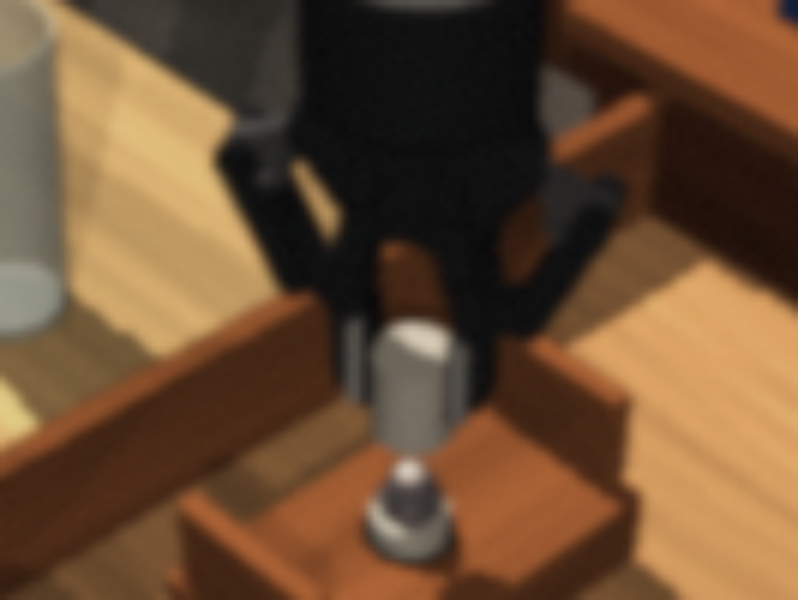

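View pics/d1ztop.png

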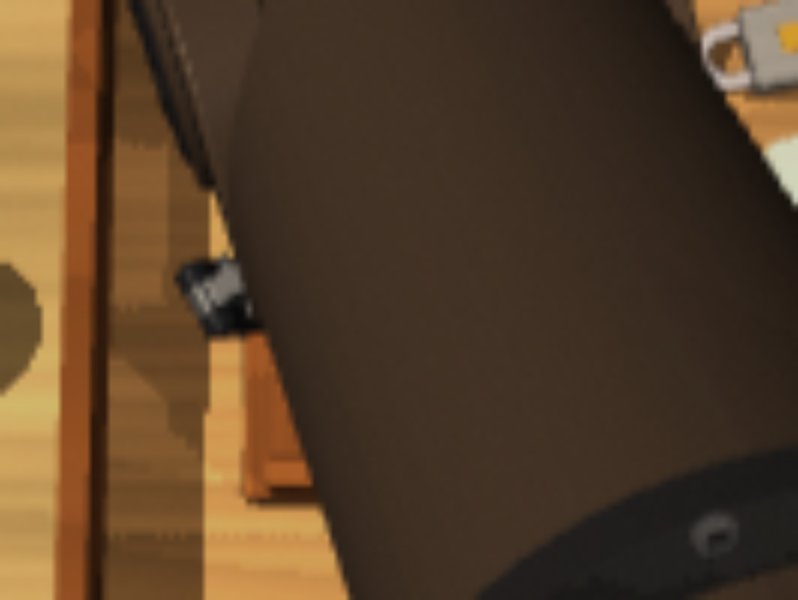

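The cap hangs just above the stick. The top camera is blocked by the arm, so I'll compare the cap and stick axes in the side camera's frame.

```bash
cat > fit.py <<'E'
from h import *
from scipy.optimize import least_squares
f=grab("side");P=cloud(f);x,y,z=P[...,0],P[...,1],P[...,2]
s=sense(); e=s["eef_pos"]; print("tcp",e.round(4),s["force"].round(2))
hsv=cv2.cvtColor(f["frame"],cv2.COLOR_RGB2HSV); rgb=f["frame"].astype(int)
def circ(m,r,c0):
    q=P[m][:,:2]
    o=least_squares(lambda c:np.hypot(q[:,0]-c[0],q[:,1]-c[1])-r,c0,loss="soft_l1",f_scale=.001)
    return o.x.round(4),len(q),abs(o.fun).mean().round(4)
rim=e[2]-.0268
m=(hsv[...,1]<60)&(rgb.min(-1)>95)&(abs(x-e[0])<.022)&(abs(y-e[1])<.022)&(z>rim+.003)&(z<rim+.029)
print("cap",circ(m,.015,e[:2])); v,u=np.where(m); print("cap px cols",u.min(),u.max(),"rows",v.min(),v.max())
for r in range(v.min(),v.max()+1): 
    k=u[v==r]; print(r,k.min(),k.max(),end="; ")
m=(hsv[...,1]<70)&(abs(x-.572)<.03)&(abs(y-.15)<.03)&(z>.0525)&(z<.061)
print("\ntube",circ(m,.015,[.5735,.15])); v,u=np.where(m)
m2=(abs(x-.572)<.03)&(abs(y-.15)<.03)&(z>.064)&(z<.073)&(hsv[...,1]<90)
print("neck",circ(m2,.010,[.5735,.15])); v,u=np.where(m|m2)
for r in range(v.min(),v.max()+1): 
    k=u[v==r]
    if len(k): print(r,k.min(),k.max(),end="; ")
cv2.imwrite("pics/fit.png",cv2.resize(np.where((m|m2)[...,None],255,f["frame"])[150:230,270:370].astype(np.uint8),None,fx=7,fy=7,interpolation=cv2.INTER_NEAREST)[:,:,::-1])
E
python3 fit.py
```

```text
tcp [0.5719 0.1489 0.1336] [-0.03 -0.67 -0.19]
cap (array([0.5709, 0.1499]), 34, np.float64(0.0007))
cap px cols 316 320 rows 174 183
174 316 317; 175 317 320; 176 317 320; 177 317 320; 178 317 320; 179 316 319; 180 317 319; 181 317 319; 182 317 320; 183 317 318; 
tube (array([0.5729, 0.152 ]), 39, np.float64(0.0009))
neck (array([0.5722, 0.1516]), 33, np.float64(0.001))
192 313 322; 193 312 323; 194 314 322; 195 314 321; 196 315 321; 197 311 324; 198 312 324; 199 312 323; 200 313 323; 201 313 322; 202 315 321;
```

View pics/fit.png

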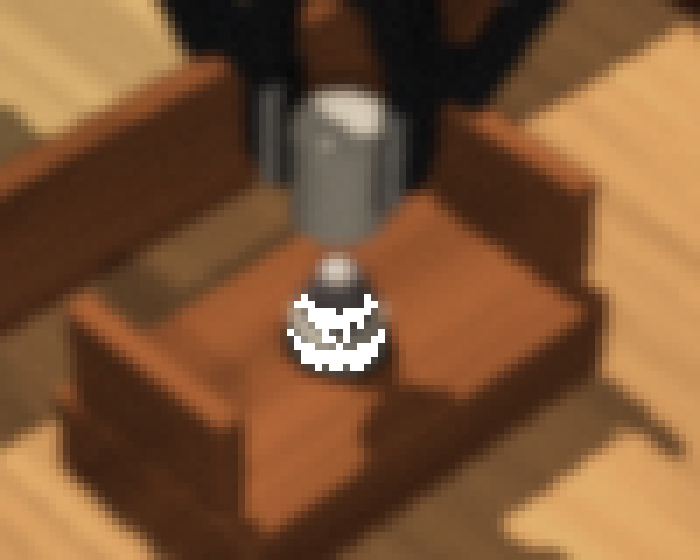

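```bash
python3 -c "
from h import *
plan(.5735,.1503,.110,120)"
```

```text
clock 14.47 pos [0.5719 0.1489 0.1336] F [-0.03 -0.67 -0.19] op 0.0279
shift cm [-0.21  0.04  2.36] turn deg [-0.01  0.03 -0.06]
```

```bash
python3 -m pendant '[[[-0.1,0,0.5],[0,0,0],1],[[-0.2,0,1.2],[0,0,0],1],[[-0.2,0,1.8],[0,0,0],1],[[-0.2,0,2.2],[0,0,0],1],[[-0.2,0,2.4],[0,0,0],1],[[-0.2,0,2.4],[0,0,0],1],[[-0.2,0,2.4],[0,0,0],1]]'; python3 - <<'E'
from h import *
plan(.5735,.1503,.110,120)
f=grab("side");cv2.imwrite("pics/e1.png",cv2.resize(f["frame"][150:225,270:370],None,fx=8,fy=8,interpolation=cv2.INTER_CUBIC)[:,:,::-1])
plan(.5735,.1503,.110,120)
E
```

```text
clock: 15.05
eef_pos: [0.5733, 0.1506, 0.1091]
tcp_rot: [-0.259, 0.966, -0.0, -0.0]
force: [0.1, 0.2, 0.2]
opening: 0.0283
clock 15.05 pos [0.5733 0.1506 0.1091] F [0.05 0.23 0.22] op 0.0283
shift cm [-0.01 -0.03 -0.09] turn deg [ 0.   -0.02 -0.  ]
clock 15.1 pos [0.5734 0.1506 0.1094] F [-0.33 -1.1  -0.14] op 0.0282
shift cm [ 0.01 -0.03 -0.06] turn deg [-0.    0.01 -0.  ]
```

View pics/e1.png

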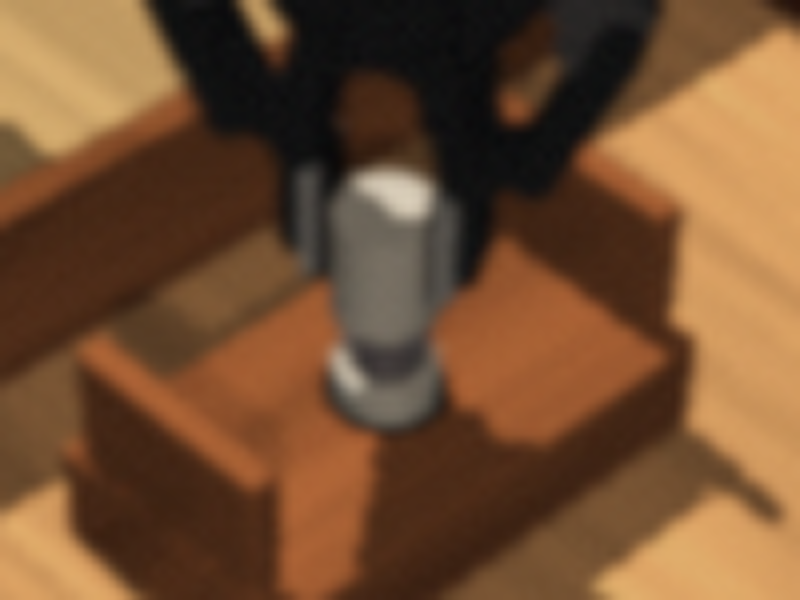

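The cap sits right over the neck: cap and stick centres are both at x≈387 in the zoomed picture. I'll lower slowly, watching the forces.

```bash
python3 -m pendant '[[[0,0,0.2],[0,0,0],1],[[0,0,0.4],[0,0,0],1],[[0,0,0.6],[0,0,0],1],[[0,0,0.6],[0,0,0],1]]';python3 -m pendant '[[[0,0,0.15],[0,0,0],1],[[0,0,0.3],[0,0,0],1],[[0,0,0.3],[0,0,0],1],[[0,0,0.3],[0,0,0],1]]'; python3 -m pendant '[[[0,0,0.15],[0,0,0],1],[[0,0,0.3],[0,0,0],1],[[0,0,0.3],[0,0,0],1]]'
```

```text
clock: 15.43
eef_pos: [0.5731, 0.1505, 0.1029]
tcp_rot: [-0.259, 0.966, -0.0, -0.0]
force: [-0.3, -0.0, -0.1]
opening: 0.0284
clock: 15.77
eef_pos: [0.5733, 0.1506, 0.1003]
tcp_rot: [-0.259, 0.966, 0.0, -0.0]
force: [0.1, 0.6, -0.5]
opening: 0.0281
clock: 16.02
eef_pos: [0.5735, 0.1506, 0.0972]
tcp_rot: [-0.259, 0.966, 0.0, 0.0]
force: [0.6, -0.6, 1.8]
opening: 0.0277
```

```bash
for i in 1; do python3 -m pendant '[[[0,0,0.15],[0,0,0],1],[[0,0,0.3],[0,0,0],1],[[0,0,0.3],[0,0,0],1]]'; done; python3 -m pendant '[[[0,0,0.1],[0,0,0],1],[[0,0,0.2],[0,0,0],1],[[0,0,0.2],[0,0,0],1]]'; python3 -m pendant '[[[0,0,0.1],[0,0,0],1],[[0,0,0.2],[0,0,0],1],[[0,0,0.2],[0,0,0],1]]'
```

```text
clock: 16.27
eef_pos: [0.5739, 0.1506, 0.0947]
tcp_rot: [-0.259, 0.966, -0.0, 0.001]
force: [-0.1, -0.7, 6.9]
opening: 0.0283
clock: 16.52
eef_pos: [0.5742, 0.1507, 0.0932]
tcp_rot: [-0.259, 0.966, 0.0, 0.001]
force: [0.5, -1.0, 9.2]
opening: 0.0281
clock: 16.77
eef_pos: [0.5737, 0.1505, 0.0903]
tcp_rot: [-0.259, 0.966, -0.0, 0.0]
force: [2.3, -0.2, -2.9]
opening: 0.0282
```

It clicked: the force rose to 9 N and then dropped. I'll keep going down to the shoulder and press.

```bash
python3 -m pendant '[[[0,0,0.1],[0,0,0],1],[[0,0,0.2],[0,0,0],1],[[0,0,0.2],[0,0,0],1]]'; python3 -m pendant '[[[0,0,0.1],[0,0,0],1],[[0,0,0.2],[0,0,0],1],[[0,0,0.2],[0,0,0],1]]'; python3 -m pendant '[[[0,0,0.1],[0,0,0],1],[[0,0,0.2],[0,0,0],1],[[0,0,0.2],[0,0,0],1]]'; python3 -m pendant '[[[0,0,0.1],[0,0,0],1],[[0,0,0.2],[0,0,0],1],[[0,0,0.2],[0,0,0],1]]'
```

```text
clock: 17.02
eef_pos: [0.5735, 0.1506, 0.0882]
tcp_rot: [-0.259, 0.966, 0.0, 0.0]
force: [1.0, 1.7, 1.9]
opening: 0.0281
clock: 17.27
eef_pos: [0.5735, 0.1506, 0.0866]
tcp_rot: [-0.259, 0.966, 0.0, 0.0]
force: [1.1, 0.1, 5.9]
opening: 0.0282
clock: 17.52
eef_pos: [0.5736, 0.1507, 0.085]
tcp_rot: [-0.259, 0.966, 0.0, 0.0]
force: [-1.2, -0.4, 11.8]
opening: 0.0284
clock: 17.77
eef_pos: [0.5736, 0.1506, 0.0834]
tcp_rot: [-0.259, 0.966, 0.0, 0.0]
force: [-2.2, -1.3, 15.3]
opening: 0.0281
```

```bash
python3 -m pendant '[[[0,0,0],[0,0,0],1],[[0,0,0],[0,0,0],1],[[0,0,0],[0,0,0],1],[[0,0,0],[0,0,0],1]]'; python3 - <<'E'
from h import *
f=grab("side");save(f,"f0");cv2.imwrite("pics/f1.png",cv2.resize(f["frame"][150:225,270:370],None,fx=8,fy=8,interpolation=cv2.INTER_CUBIC)[:,:,::-1])
plan(.5735,.1503,.083,120)
P=cloud(f);hsv=cv2.cvtColor(f["frame"],cv2.COLOR_RGB2HSV);z=P[...,2]
m=(hsv[...,0]>128)&(hsv[...,0]<160)&(hsv[...,1]>120)&(z<.2)&(abs(P[...,0]-.57)<.12)&(P[...,1]<-.15)
q=P[m]; print(len(q),np.percentile(q[:,2],[5,95]).round(4),cv2.minAreaRect((q[:,:2]*1000).astype(np.float32)))
E
```

```text
clock: 18.1
eef_pos: [0.5736, 0.1506, 0.0835]
tcp_rot: [-0.259, 0.966, 0.0, 0.001]
force: [-2.8, -1.7, 14.9]
opening: 0.0281
clock 18.15 pos [0.5736 0.1507 0.0836] F [-2.42 -1.3  14.52] op 0.0283
shift cm [ 0.03 -0.03  0.06] turn deg [-0.    0.06 -0.01]
1617 [0.0232 0.0276] ((576.932861328125, -246.59194946289062), (187.8962860107422, 40.70744323730469), 1.306059718132019)
```

View pics/f1.png

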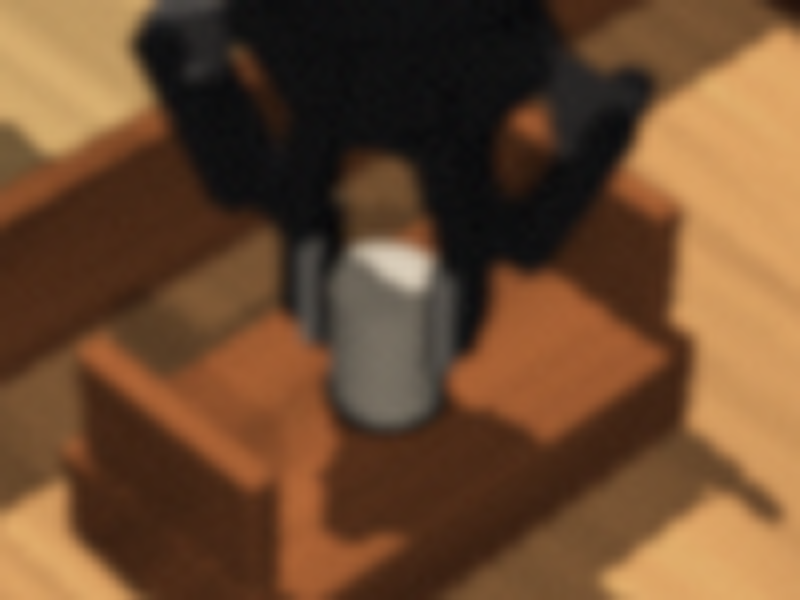

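View pics/f0.png

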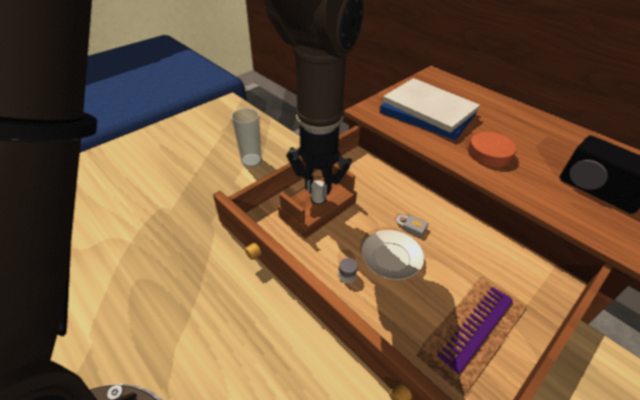

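The cap sits upright on the stick with no neck visible. The push holds steady at ~15 N, the comb is on the mat, and nothing else has been disturbed. I'm handing in.

```bash
python3 -c "
from h import *
print(bot.sign_off()); s=sense(); print(s['clock'],s['force'],s['eef_pos'])"
```

```text
the job is handed in; nothing more can be done
None
the job is handed in; nothing more can be done
```

I laid the comb on the cork mat and let go of it. I then pressed the cap onto the balm stick until it clicked, and handed in at about 18 s of the 70 s, still gripping and pushing. The hand-in gives no verdict, so these are my own last checks.

- **Comb:** it lies flat with its top at z≈0.026. Its centre is within about 3 mm of the mat's centre, and its direction is within about 1° of the mat's.
- **Cap:** the push force rose to 9 N and dropped at the click. It then rose again at about 3 N per mm, which is the foam pad's stiffness, so the rim is on the shoulder.
- **Final push:** it held steady at about 15 N, which puts the stick roughly 5 mm down. The last side picture shows the cap upright and no neck showing.
- **Other things:** the saucer, padlock, jar and tumbler look unmoved in that picture.

**Limits:** the arm blocked the top camera over the stand, so the last look at the cap came from the side camera only. The two cameras had differed by 2–3 mm; I used their average, and the fit went on without side force. I judged the saucer, padlock, jar and tumbler by eye, without measuring them again.

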